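# Zero the cell clamp and hold it at four clicks

## Robot

A 6-joint arm with a two-finger parallel gripper is mounted at the origin on a cart in front of the work surface, level with it; the furniture and walls round the work are solid. World frame = base frame: x ahead of the robot, y to its left, z up, the work surface at z = 0. Lengths are in mm, angles in rad, forces in N, time in s.
With the tool pointing down it reaches from about 300 to 775 mm from the base axis. Payload 14.6 kg.
Tool frame: the origin (TCP) lies at the very end of the fingers, on their centre line; the grasp point (between the pads) lies 19 mm behind it; z points along the fingers, y is the line along which they close (so a half turn about z gives the same grasp; the last joint's range is limited). The gripper opens to 94 mm and grips with 3 to 60 N. Pads are 16 mm wide; open, the fingers measure 119 mm over their backs; the gripper's body (75 mm by 177 mm) begins 78 mm behind the grasp point.
Start: joints at [1.19, 0.3, 1.521, -0, 1.321, -0.067], TCP at [169.769, 523.133, 205.446] pointing down, gripper open.
Joint ranges: [-3.03, 3.03], [-0.79, 2.21], [0.23, 2.52], [-1.04, 4.18], [0, 3.07], [-2.55, 2.55]. Speed limits (rad/s): [2.22, 2.22, 2.57, 3.14, 3.14, 3.14].

## Interface

Orientations are given as [roll, pitch, yaw] about the fixed x, y, z axes, in that order (R = Rz(yaw) Ry(pitch) Rx(roll)).
In Python, from cell import manip, optics gives the robot as it stands.
- The arm moves only by the shell command python3 -m crank 'ROWS' [FORCE]. ROWS is JSON, a list of rows, each a list of 7 numbers: the opening in per cent of the stroke, from 0 (shut) to 100 (fully open), then the shift along the tool's x, y, z in mm, then the turn, a rotation vector about the tool's x, y, z in rad. A call has 1 to 10 rows; each row is the pose to reach, as a shift and turn from the pose commanded when the call began, along the tool's axes at that moment; what a row does not reach only later rows make up. A row lasts 1/10 s, in which the tool goes at most 50 mm and 8.59 degrees, less where a joint would pass 70% of its speed; a pose out of reach is approached as far as the arm can. A call with a gripper value outside its range is refused whole. The fingers move at their own pace and stop on an object; FORCE is the grip in N (left out, the last holds). Time passes only in rows, so rows that repeat a pose let the fingers close. It gives the time, the measured TCP pose, the force, the opening and the grip force at its end, in the units of the state.
- manip.read_state(): the state, without advancing time (a new reading comes with each control period).
- optics.camera(name): name is "scene" or "top" or "wrist"; returns (picture, depth): 420x560x3 uint8, red, green, blue; 420x560 float32, mm along the optical axis (not along the pixel's ray), 0 where there is no reading.
- optics.calibration(name): a dict with "camera_matrix" (3x3 intrinsics, pixels), "k1" (the pictures are not rectified: a ray, as slopes to the right and down, at radius r is drawn at 1 + k1 r^2 times it, then the intrinsics apply), "R" (3x3) and "t" (3): a world point X has camera coordinates R X + t. Camera axes: x right, y down, z forward; pixel columns grow to the right and rows downward; lengths in mm; the calibration is good to about 2 mm. A picture is of the moment at which its call begins: read the wrist's pose just before it. calibration takes no time and is no camera call; for the wrist camera it gives the pose at the moment of the call.
- manip.sign_off(): hands the job in; it is judged then, once.
The state is a dict: "clock": time; "joints": joint angles; "qd": joint speeds; "effort": joint torques, N m; "eef_pos": TCP position; "eef_rot": TCP orientation; "wrist_force": force on the tool from outside, world axes, zero at the start; "moment": the same for the moment, N m; "finger_gap": finger opening in mm; "finger_force": force on a finger pad.
Only numpy, scipy, OpenCV 4.12 (cv2) and the standard library are available. Lean on these libraries where they do the work, as an engineer would, in place of code of your own. Each camera call takes 0.05 s, during which the arm holds its last target. There are 200 camera calls.

## Task

Set the clamp on the test cell: take the yellow screwdriver from its blue stand, push the recessed red zero button of the clamp fully in with the screwdriver's tip while the lever is still at rest, then stand the screwdriver back in its stand. Then, with the fingers on the orange knob, turn the clamp's ratchet lever four clicks clockwise, never on to a fifth, and finish while still holding it at the fourth click, because it springs back when let go. Leave the other things on the table undisturbed.

Things in the scene. Friction and masses are not known exactly. Their poses are not given: they have to be found in the camera images.
- clamp: Fixed clamp on a dark base plate 190 x 270 mm. Origin on the worktop; its frame is turned from the world's by its yaw (up to 0.22 rad). Grey housing (x -80 to 90, y -95 to 55 mm), top at z = 50 mm. A test cell 69 mm wide, top at z = 95 mm, is fixed on it at (20, 114) mm. The button's hole is at (-55, 30), the lever's pivot at (20, -40) mm, a pawl on the hub's far side.
- button_top (a point): Centre of the top of the red spring button, 14 mm across, at rest 8 mm below the housing top at the bottom of a round hole 17 mm wide, open upwards. Pressed straight down.
- zero_button (a joint): How far the button is pressed, m: 0 at rest, 0.005 fully in, where it stops. It takes 1.5 N to start and 4 N to push fully in, and springs back up when released.
- lever_pivot (a point): Point on the vertical axis of the lever, at the height of the housing top (50 mm above the worktop). White dots on the housing, 48 mm from it, mark the clicks. Each click moves a rubber pad 3 mm towards the test cell; at the fourth the pad meets it.
- knob_center (a point): Centre of the lever's upright orange knob, a round post 18 mm in diameter and 42 mm tall, from 70 to 112 mm above the worktop (centre at 91 mm), standing on a flat aluminium lever bar 16 mm wide whose top is at 70 mm. The knob circles the pivot at a radius of 85 mm; at rest it stands in the clamp's -y direction from the pivot.
- lever: The lever with its hub and orange knob; origin on its axis, 50 mm above the worktop; the knob lies along its -y axis.
- lever_angle (a joint): Lever angle, rad: 0 at rest, growing clockwise seen from above (the knob first moves in the clamp's -x direction, towards the robot); far stop at 1.44. A click (notch) every 0.2618 rad (15 degrees, 22 mm of knob travel): the fourth at 1.047; bumps half-way between. Resistance at the knob falls to 1.3 N coming into a notch and jumps to 3.5 N on leaving it; let go, the lever springs back to 0.
- screwdriver: Small screwdriver with a yellow handle, 188 mm long, 70 g, standing tip down in the blue stand, free to lean about 3 degrees. Its y axis runs from tip to handle end (up, when it stands); origin half-way along it, 10 mm beside the axis.
- handle_center (a point): Middle of the screwdriver's yellow handle, on its axis: handle about 21 mm thick and 90 mm long, reaching 45 mm either way. It is about 153 mm above the worktop when it stands in the stand.
- driver_tip (a point): End of the screwdriver's steel blade, 143 mm below handle_center along the handle's axis. Shaft 6 mm in diameter, blade 6 mm wide.
- stand: Blue stand fixed to the worktop: dark base 70 x 70 x 10 mm, on it a block 60 x 60 mm, its top 90 mm above the worktop. Origin on the worktop under its centre. It may stand to the left or to the right of the clamp.
- stand_hole (a point): Centre of the mouth of the stand's round vertical hole, in the block's top, 90 mm above the worktop: 11 mm wide, its mouth flared by about 4 mm all round, 80 mm deep. The screwdriver's tip rests on its floor, 80 mm below this point.
- white_jar_center (a point): Bystander: closed white jar, 68 mm in diameter, 85 mm tall; its centre. To the right or left of the clamp.
- flask_center (a point): Bystander: stoppered conical flask with yellow content, 68 x 141 mm; its centre. At the back right.
- timer_center (a point): Bystander: small white timer, 66 x 62 x 18 mm; its centre. In front of the clamp, to the left.
- petri_center (a point): Bystander: petri dish, 60 mm in diameter, 13 mm high; its centre. In front of the clamp, to the right.

How it is judged:
By the outcome, as a careful person would: the job done as asked, in the order asked, and still so for the second after the job is handed in, while the arm keeps its last pose, push and grip.
It also fails if it takes over 67 s, if anything falls off the work surface, if the arm or the gripper's body presses on something with over 40 N, if the wrist force passes 120 N, or if a joint passes its speed limit or range.

## Working session

There is one attempt and no reset: what is moved stays moved. The work goes in short steps, Python scripts to look and compute and a shell command to move; the robot and the scene stay as the last step left them, time stands still between calls to the robot, and variables do not carry over. Pictures are saved under pics/ and viewed, at most 10 in all, crops included, and the job is handed in when it is done.

```bash
ls; mkdir -p pics; cat > h.py <<'E'
import numpy as np, cv2
from cell import manip, optics
from scipy.spatial.transform import Rotation as Rn
def shot(name,fn):
    c=optics.calibration(name); p,d=optics.camera(name)
    cv2.imwrite('pics/'+fn+'.png',p[:,:,::-1]); np.savez('pics/'+fn+'.npz',p=p,d=d,K=c['camera_matrix'],k1=c['k1'],R=c['R'],t=c['t'])
def load(fn): return np.load('pics/'+fn+'.npz')
def ray(s,u,v):
    K=s['K']; x=(u-K[0,2])/K[0,0]; y=(v-K[1,2])/K[1,1]; a,b=x,y
    for _ in range(20):
        f=1+s['k1']*(a*a+b*b); a,b=x/f,y/f
    R=s['R']; return -R.T@s['t'], R.T@np.array([a,b,1.])
def atz(s,u,v,z):
    o,r=ray(s,u,v); return o+r*(z-o[2])/r[2]
def byd(s,u,v):
    o,r=ray(s,u,v); return o+r*s['d'][int(round(v)),int(round(u))]
def proj(s,X):
    c=s['R']@np.array(X,float)+s['t']; a,b=c[:2]/c[2]; f=1+s['k1']*(a*a+b*b)
    return s['K'][0,0]*a*f+s['K'][0,2], s['K'][1,1]*b*f+s['K'][1,2]
def tool(X):  # world target of TCP -> shift in tool axes
    st=manip.read_state(); T=Rn.from_euler('xyz',st['eef_rot']); return T.inv().apply(np.array(X)-st['eef_pos'])
E
python3 - <<'E'
from h import *
shot('top','top0'); shot('scene','sc0')
s=manip.read_state(); print(s)
print(Rn.from_euler('xyz',s['eef_rot']).as_matrix().round(3))
E
```

```text
pics
{'clock': 0.1, 'joints': array([ 1.19037910e+00,  3.00419726e-01,  1.52155077e+00, -1.14890017e-05,
        1.32066816e+00, -6.65942865e-02]), 'qd': array([ 8.62461996e-04, -3.51305756e-04, -2.36487770e-03,  9.57572521e-05,
       -1.60321909e-03, -7.14713957e-04]), 'effort': array([-2.91659535e-04, -5.32643223e+01, -3.53283656e+01,  7.08980835e-02,
        2.34482624e-02, -7.94925973e-05]), 'eef_pos': array([169.69632693, 522.91289915, 204.92732188]), 'eef_rot': array([-3.14054822e+00, -5.85029661e-05,  2.82777254e+00]), 'wrist_force': array([ 0.31573781,  0.08825708, -0.97661756]), 'moment': array([0.00219848, 0.02911061, 0.00315426]), 'finger_force': 0.0, 'finger_gap': 93.91163193262813}
[[-0.951  0.309 -0.   ]
 [ 0.309  0.951 -0.001]
 [ 0.    -0.001 -1.   ]]
```

View pics/top0.png

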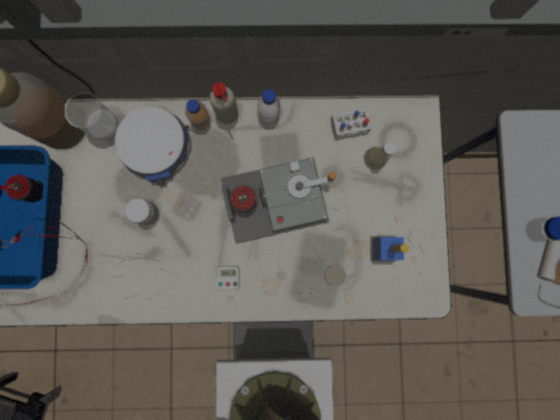

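View pics/sc0.png

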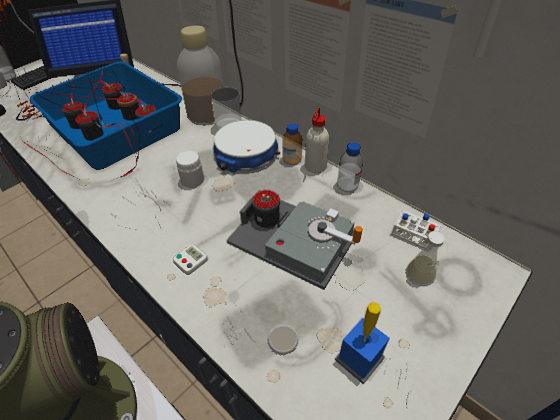

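The top view has the button at (280,219), the hub at (298,186), the knob at (331,177), the stand at about (390,249) with the driver's handle end at (405,248). The stand is on the right, and the handle top leans right only because of parallax. Next I'll measure from enlarged crops.

```bash
python3 - <<'E'
from h import *
s=load('top0'); p=s['p'][:,:,::-1]
c=cv2.resize(p[140:280,215:425],None,fx=3.8,fy=3.8,interpolation=cv2.INTER_CUBIC); cv2.imwrite('pics/crop0.png',c); print(c.shape)
print('button',atz(s,280,219,42),'pivot',atz(s,298.5,186,70),'knob',atz(s,331.5,176.5,112),'handleend',atz(s,405,248,198))
for a in [(280,219),(331.5,176.5),(405,248),(392,240)]: print(byd(s,*a))
E
```

```text
(532, 798, 3)
button [538.54860105 -23.95629561  42.        ] pivot [623.96837867 -74.34739897  70.        ] knob [ 640.35948317 -156.79995044  112.        ] handleend [ 453.74969849 -308.60409817  198.        ]
[538.58824769 -23.96714147  41.51966503]
[ 640.54009095 -156.95009236  111.06248488]
[ 453.75165946 -308.97462155  196.92897534]
[ 475.2435967  -312.99862606   89.82081392]
```

View pics/crop0.png

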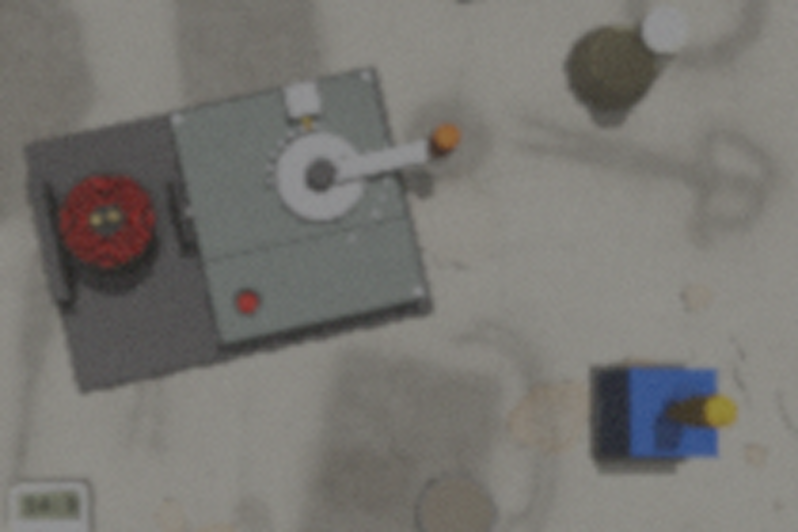

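```bash
python3 - <<'E'
from h import *
s=load('top0'); f=lambda x,y,z: atz(s,215+x/3.8-.4,140+y/3.8-.4,z)[:2]
b=f(247,301,42);k=f(447,136,112);h=f(321,175,80)
he=f(720,411,198); st=f(673,413,90)
print(b,k,h,he,st)
d=k-b; yaw=np.arctan2(d[1],d[0])-np.arctan2(-155,75); print('yaw',yaw, np.hypot(*d), np.hypot(155,75))
m=(b+k)/2; R=np.array([[np.cos(yaw),-np.sin(yaw)],[np.sin(yaw),np.cos(yaw)]])
o=m-R@np.array([-17.5,-47.5]); print('origin',o,'piv',o+R@[20,-40],'btn',o+R@[-55,30],'knob',o+R@[20,-125])
print(tool([st[0],st[1],290]))
E
```

```text
[539.08363515 -22.87573207] [ 643.22852868 -158.77309934] [623.1898084  -75.16143724] [ 454.3451826  -306.47251702] [ 453.81125098 -311.24450755]
yaw 0.20322167787532486 171.21405689734112 172.19175357722565
origin [598.70923391 -40.76994643] piv [626.37069292 -75.91028913] btn [538.78628189 -22.48771952] knob [ 643.52588194 -159.16111189]
[-527.73387645 -705.80201888  -84.36643634]
```

```bash
python3 -m crank '[[100,0,0,-45,0,0,0],[100,-28,-37,-84,0,0,0.1],[100,-57,-76,-84,0,0,0.2],[100,-86,-115,-84,0,0,0.3],[100,-115,-154,-84,0,0,0.4],[100,-144,-193,-84,0,0,0.5],[100,-173,-232,-84,0,0,0.6],[100,-202,-270,-84,0,0,0.7],[100,-231,-309,-84,0,0,0.8],[100,-260,-348,-84,0,0,0.9]]'; python3 - <<'E'
from h import *
s=manip.read_state();print(s['eef_pos'],s['eef_rot'],s['clock'],tool([440,-311,290]))
E
```

```text
clock: 1.1
eef_pos: [309.6, 110.0, 289.5]
eef_rot: [3.141, 0.0, 1.924]
wrist_force: [1.1, 0.8, 0.2]
finger_gap: 93.8
finger_force: 0.0
[309.5591483  110.00412875 289.5002771 ] [3.14103981e+00 1.06633184e-04 1.92413119e+00] 1.1 [-440.13247963  -23.29646908   -0.46566947]
```

```bash
python3 -m crank '[[100,-48,-3,0,0,0,0.05],[100,-96,-5,0,0,0,0.1],[100,-144,-8,0,0,0,0.15],[100,-192,-10,0,0,0,0.15],[100,-240,-13,0,0,0,0.15],[100,-288,-15,0,0,0,0.15],[100,-336,-18,0,0,0,0.15],[100,-384,-20,0,0,0,0.15],[100,-430,-23,0,0,0,0.15],[100,-440,-23,0,0,0,0.15]]'; python3 - <<'E'
from h import *
shot('wrist','w1')
E
```

```text
clock: 2.1
eef_pos: [441.9, -311.8, 287.9]
eef_rot: [-3.14, -0.002, 1.775]
wrist_force: [1.0, 0.2, -0.4]
finger_gap: 94.0
finger_force: 0.0
```

View pics/w1.png

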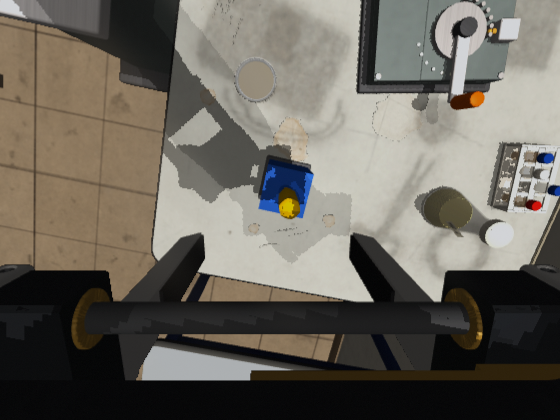

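The wrist view shows the stand at about (286,187), the handle end at (290,208), the knob top near (476,98) and the hub near (467,27). Depth will locate them.

```bash
cat >> h.py <<'E'
def cloud(s):
    v,u=np.mgrid[0:420,0:560]; K=s['K']; x=(u-K[0,2])/K[0,0]; y=(v-K[1,2])/K[1,1]; a,b=x,y
    for _ in range(20):
        f=1+s['k1']*(a*a+b*b); a,b=x/f,y/f
    d=s['d']; P=np.stack([a*d,b*d,d],-1)
    return (P-s['t'])@s['R'], cv2.cvtColor(s['p'],cv2.COLOR_RGB2HSV)
def seg(s,h0,h1,z0,z1,smin=120,vmin=40):
    P,H=cloud(s); m=(H[...,0]>=h0)&(H[...,0]<=h1)&(H[...,1]>=smin)&(H[...,2]>=vmin)&(P[...,2]>z0)&(P[...,2]<z1)&(s['d']>0)
    Q=P[m]; return len(Q), Q.mean(0).round(1), ((np.percentile(Q,2,0)+np.percentile(Q,98,0))/2).round(1)
E
python3 - <<'E'
from h import *
s=load('w1')
print('handle end',seg(s,20,35,192,206)); print('upper',seg(s,20,35,150,200));print('stand',seg(s,100,130,85,95))
print('knob',seg(s,5,18,107,117)); print('tool',tool([454,-311,150]))
P,H=cloud(s); m=(abs(P[...,2]-90)<5)&(H[...,0]>100)&(H[...,0]<130)
r=cv2.minAreaRect(P[m][:,:2].astype(np.float32)); print(r)
E
```

```text
handle end (354, array([ 452.8, -306.4,  196.8]), array([ 452.9, -307. ,  196.1]))
upper (489, array([ 452. , -304.4,  190.5]), array([ 452.5, -306.4,  177. ]))
stand (1594, array([ 450.6, -305.9,   90. ]), array([ 453. , -310.6,   89.8]))
knob (216, array([ 640.8, -158.9,  111.3]), array([ 641.5, -158.6,  110.6]))
tool [ -2.65444104  12.03300912 137.88860115]
((452.9759521484375, -311.1610412597656), (60.232967376708984, 59.928184509277344), 88.92420959472656)
```

```bash
python3 -m crank '[[100,1,12,20,0,0,0],[100,1,12,60,0,0,0],[100,1,12,105,0,0,0],[100,1,12,147,0,0,0],[100,1,12,147,0,0,0],[15,1,12,147,0,0,0],[10,1,12,147,0,0,0],[10,1,12,147,0,0,0],[10,1,12,147,0,0,0],[10,1,12,147,0,0,0]]' 25; python3 -m crank '[[5,0,0,0,0,0,0],[5,0,0,0,0,0,0],[5,0,0,0,0,0,0]]'
```

```text
clock: 3.15
eef_pos: [453.6, -305.1, 143.2]
eef_rot: [3.141, 0.001, 1.778]
wrist_force: [-0.8, -0.6, 0.6]
finger_gap: 57.4
finger_force: 0.0
clock: 3.45
eef_pos: [453.4, -305.0, 142.4]
eef_rot: [-3.142, -0.0, 1.778]
wrist_force: [-0.1, 0.6, -0.3]
finger_gap: 33.3
finger_force: 0.0
```

```bash
python3 -m crank '[[20,-2.5,0,0,0,0,0],[5,-2.5,0,0,0,0,0],[5,-2.5,0,0,0,0,0],[5,-2.5,0,0,0,0,0],[5,-2.5,0,0,0,0,0],[5,-2.5,0,0,0,0,0]]' 25
```

```text
clock: 4.05
eef_pos: [453.9, -307.5, 142.5]
eef_rot: [3.142, 0.0, 1.778]
wrist_force: [0.7, -2.2, -0.5]
finger_gap: 20.0
finger_force: 25.0
```

```bash
python3 -m crank '[[5,0,0,-12,0,0,0],[5,0,0,-30,0,0,0],[5,0,0,-55,0,0,0],[5,0,0,-80,0,0,0],[5,0,0,-105,0,0,0],[5,0,0,-115,0,0,0],[5,0,0,-115,0,0,0],[5,0,0,-115,0,0,0]]'; python3 - <<'E'
from h import *
s=manip.read_state(); print(s['eef_pos'],tool([539,-22.5,258]))
shot('wrist','w2'); shot('scene','sc2'); w=load('w2'); sc=load('sc2')
c=cv2.resize(sc['p'][220:380,300:460,::-1],(590,590),interpolation=cv2.INTER_CUBIC); cv2.imwrite('pics/m2.png',c)
x,y,z=s['eef_pos']
for S in (w,sc): print(proj(S,[x,y,z+19]),proj(S,[x,y,z+11-143]),proj(S,[453,-311,90]))
E
```

```text
clock: 4.85
eef_pos: [453.7, -307.2, 256.5]
eef_rot: [-3.141, -0.001, 1.778]
wrist_force: [0.5, -0.3, -0.1]
finger_gap: 20.1
finger_force: 25.0
[ 453.6884886  -307.15248686  256.48437705] [261.03502694 142.00809571  -1.3434402 ]
(np.float64(276.02282323467807), np.float64(258.6153549405223)) (np.float64(276.4497777431855), np.float64(201.08874774306125)) (np.float64(275.27475791787003), np.float64(197.61716672355752))
(np.float64(383.47321340927624), np.float64(277.7125189513671)) (np.float64(367.2231586828145), np.float64(327.06430017616003)) (np.float64(365.78876100513435), np.float64(337.66446386363356))
```

View pics/w2.png

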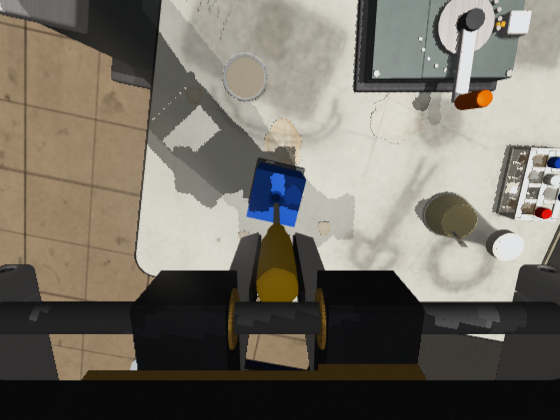

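View pics/m2.png

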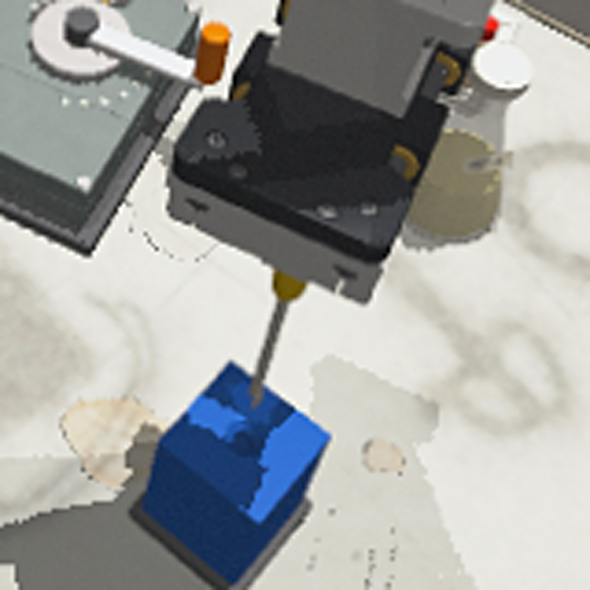

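```bash
python3 - <<'E'
from h import *
P0=manip.read_state()['eef_pos']
for n in ('w2','sc2'):
    s=load(n); P,H=cloud(s); m=(np.hypot(P[...,0]-P0[0],P[...,1]-P0[1])<25)&(s['d']>0)
    print(n)
    for z in range(108,200,8):
        k=m&(P[...,2]>z)&(P[...,2]<=z+8)
        if k.any(): print(z+4,P[k].mean(0).round(1),k.sum())
    k=m&(P[...,2]>105)&(P[...,2]<240); print('minz',np.sort(P[k][:,2])[:6].round(1))
E
```

```text
w2
128 [ 450.5 -310.1  128.8] 1
136 [ 452.8 -307.2  136.6] 9
144 [ 452.8 -306.3  144.5] 8
152 [ 453.1 -306.2  151.4] 8
160 [ 453.2 -306.1  159.4] 9
168 [ 453.2 -305.9  167.8] 11
176 [ 452.9 -306.4  176. ] 14
184 [ 453.3 -306.1  184.5] 16
192 [ 453.  -306.   192.5] 16
200 [ 453.2 -305.9  200.3] 20
minz [128.8 132.8 133.3 135.2 136.2 137.2]
sc2
128 [ 451.6 -311.6  127.8] 5
136 [ 449.8 -310.4  135.5] 8
144 [ 449.6 -309.2  143.5] 10
152 [ 449.5 -308.9  151.5] 7
160 [ 450.  -309.1  159.9] 12
168 [ 449.8 -308.7  168.9] 9
176 [ 449.5 -309.   176.4] 9
184 [ 450.5 -309.   183.4] 8
192 [ 449.  -308.6  192.9] 9
200 [ 449.2 -309.3  200.7] 8
minz [125.4 125.5 128.2 129.6 130.4 132.2]
```

```bash
python3 -m crank '[[5,40,22,0,0,0,0],[5,80,44,0,0,0,0],[5,120,66,0,0,0,0],[5,160,88,0,0,0,0],[5,200,110,0,0,0,0],[5,240,132,0,0,0,0],[5,262,142,0,0,0,0],[5,262,142,10,0,0,0],[5,262,142,15,0,0,0],[5,262,142,15,0,0,0]]'; python3 - <<'E'
from h import *
s=manip.read_state(); print(s['eef_pos'])
shot('wrist','w3'); w=load('w3'); shot('scene','sc3'); x,y,z=s['eef_pos']
for n in ('w3','sc3'):
    S=load(n); P,H=cloud(S); m=((H[...,0]<8)|(H[...,0]>172))&(H[...,1]>120)&(np.hypot(P[...,0]-539,P[...,1]+22)<25)&(P[...,2]<55)
    Q=P[m]; print(n,m.sum(), np.median(Q,0), (Q.min(0)+Q.max(0))/2)
    m=(np.hypot(P[...,0]-x,P[...,1]-y)<18)&(S['d']>0)
    for zz in range(95,150,8):
        k=m&(P[...,2]>zz)&(P[...,2]<=zz+8)
        if k.any(): print(zz+4,P[k].mean(0).round(1),k.sum())
c=cv2.resize(w['p'][100:240,180:370,::-1],(760,560),interpolation=cv2.INTER_CUBIC); cv2.imwrite('pics/m3.png',c)
E
```

```text
clock: 5.95
eef_pos: [538.4, -22.7, 241.0]
eef_rot: [-3.139, -0.001, 1.777]
wrist_force: [-0.2, -1.5, -0.9]
finger_gap: 20.1
finger_force: 25.0
[538.40627271 -22.73509772 240.97435977]
w3 95 [536.50457636 -22.52608997  41.66292045] [536.62529977 -23.22332165  37.59841619]
115 [535.1 -25.9 114.9] 2
123 [537.1 -22.6 122.2] 8
131 [537.6 -21.8 131. ] 10
139 [537.8 -21.7 139.1] 9
147 [537.6 -21.6 147.3] 10
sc3 19 [534.8212076  -22.73223792  43.49322358] [532.02027764 -23.37075184  45.92195052]
115 [536.3 -27.4 115.1] 9
123 [535.3 -26.2 123.3] 8
131 [534.9 -25.6 131.2] 7
139 [535.5 -25.9 139.1] 9
147 [535.7 -25.5 147. ] 7
```

View pics/m3.png

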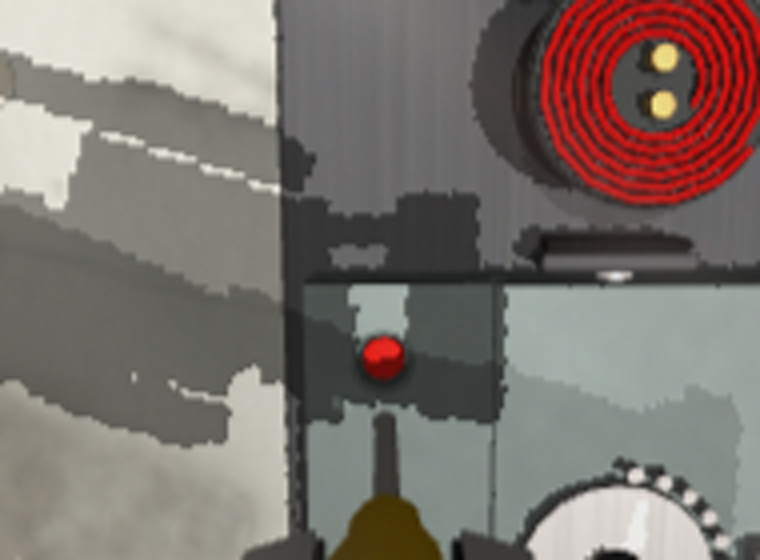

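```bash
python3 -m crank '[[5,1.5,0,20,0,0,0],[5,1.5,0,40,0,0,0],[5,1.5,0,52,0,0,0],[5,1.5,0,58,0,0,0],[5,1.5,0,61,0,0,0],[5,1.5,0,61,0,0,0],[5,1.5,0,61,0,0,0]]' 40; python3 - <<'E'
from h import *
shot('scene','sc4'); s=load('sc4'); print(proj(s,[537,-23,50]))
x,y=proj(s,[537,-23,50]); x=int(x);y=int(y)
cv2.imwrite('pics/m4.png',cv2.resize(s['p'][y-40:y+30,x-45:x+45,::-1],(720,560),interpolation=cv2.INTER_CUBIC))
E
```

```text
clock: 6.75
eef_pos: [539.0, -20.4, 182.2]
eef_rot: [3.141, 0.0, 1.778]
wrist_force: [-0.5, 0.5, -0.6]
finger_gap: 20.2
finger_force: 40.0
(np.float64(280.16114302773053), np.float64(241.02664392623717))
```

View pics/m4.png

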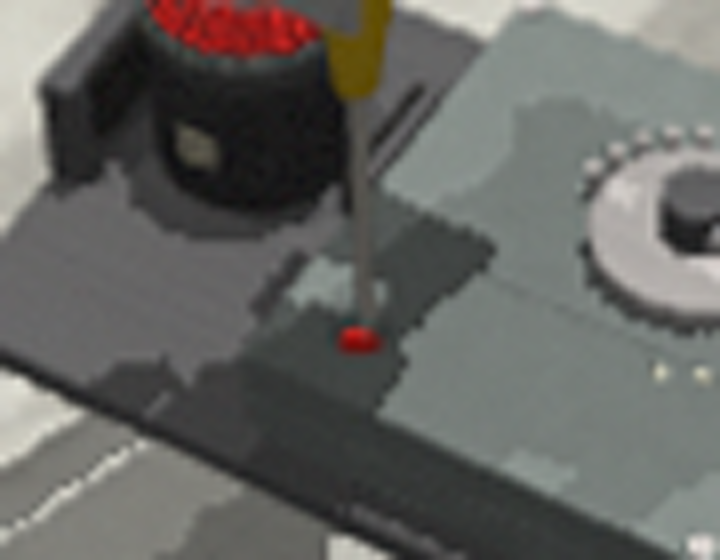

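```bash
python3 - <<'E'
from h import *
s=load('sc4'); x,y=map(int,proj(s,[537,-23,50])); ox,oy=x-45,y-40
g=lambda a,b,z:atz(s,ox+a/8-.4,oy+b/8-.4,z)
print(g(367,325,49), g(358,340,42),g(352,340,42))
E
```

```text
[537.64631817 -23.37308138  49.        ] [535.89039135 -21.30110852  42.        ] [534.71329449 -20.00881751  42.        ]
```

```bash
python3 -m crank '[[5,1.5,-1,0,0,0,0],[5,1.5,-1,4,0,0,0],[5,1.5,-1,7,0,0,0],[5,1.5,-1,9,0,0,0],[5,1.5,-1,9,0,0,0]]'; python3 -m crank '[[5,0,0,1,0,0,0],[5,0,0,2,0,0,0],[5,0,0,2,0,0,0]]'
```

```text
clock: 7.3
eef_pos: [537.5, -19.1, 172.3]
eef_rot: [-3.141, -0.0, 1.778]
wrist_force: [-0.5, 0.9, 1.1]
finger_gap: 19.9
finger_force: 40.0
clock: 7.6
eef_pos: [537.5, -19.1, 170.5]
eef_rot: [3.141, 0.0, 1.778]
wrist_force: [0.2, 0.5, 2.5]
finger_gap: 20.0
finger_force: 40.0
```

```bash
python3 -m crank '[[5,0,0,1,0,0,0],[5,0,0,2,0,0,0],[5,0,0,2,0,0,0]]';python3 -m crank '[[5,0,0,1,0,0,0],[5,0,0,1,0,0,0]]'
```

```text
clock: 7.9
eef_pos: [537.7, -19.1, 169.0]
eef_rot: [3.141, 0.0, 1.778]
wrist_force: [-2.2, 0.3, 8.4]
finger_gap: 20.3
finger_force: 40.0
clock: 8.1
eef_pos: [537.9, -19.1, 168.6]
eef_rot: [3.14, 0.001, 1.778]
wrist_force: [-2.3, 0.6, 12.4]
finger_gap: 20.0
finger_force: 40.0
```

```bash
python3 -m crank '[[5,0,0,1,0,0,0],[5,0,0,1,0,0,0]]'
```

```text
clock: 8.3
eef_pos: [538.1, -19.1, 168.2]
eef_rot: [3.139, 0.001, 1.778]
wrist_force: [-2.5, 1.4, 17.5]
finger_gap: 20.2
finger_force: 40.0
```

```bash
python3 -m crank '[[5,0,0,-15,0,0,0],[5,0,0,-50,0,0,0],[5,0,0,-92,0,0,0],[5,-40,-22,-92,0,0,0],[5,-80,-43,-92,0,0,0],[5,-120,-64,-92,0,0,0],[5,-160,-86,-92,0,0,0],[5,-200,-107,-92,0,0,0],[5,-240,-128,-92,0,0,0],[5,-267,-142,-92,0,0,0]]'; python3 -m crank '[[5,0,0,0,0,0,0],[5,0,0,0,0,0,0]]';  python3 - <<'E'
from h import *
s=manip.read_state(); print(s['eef_pos'],s['eef_rot'])
shot('wrist','w5'); shot('scene','sc5'); x,y,z=s['eef_pos']
for n in ('w5','sc5'):
    S=load(n); P,H=cloud(S); m=(np.hypot(P[...,0]-x,P[...,1]-y)<18)&(S['d']>0); print(n)
    for zz in range(105,200,8):
        k=m&(P[...,2]>zz)&(P[...,2]<=zz+8)
        if k.any(): print(zz+4,P[k].mean(0).round(1),k.sum())
a=load('w5')['p'][140:280,190:330,::-1]; b=load('sc5')['p'][270:370,315:415,::-1]
cv2.imwrite('pics/m5.png',np.hstack([cv2.resize(q,(400,400),interpolation=cv2.INTER_CUBIC) for q in(a,b)]))
S=load('w5'); P,H=cloud(S); m=(abs(P[...,2]-90)<5)&(H[...,0]>100)&(H[...,0]<130)&(H[...,1]>80); print(cv2.minAreaRect(P[m][:,:2].astype(np.float32)))
E
```

```text
clock: 9.3
eef_pos: [452.1, -312.0, 258.0]
eef_rot: [-3.141, -0.0, 1.776]
wrist_force: [0.2, 0.1, 0.3]
finger_gap: 20.2
finger_force: 40.0
clock: 9.5
eef_pos: [453.1, -309.7, 257.9]
eef_rot: [-3.141, -0.001, 1.777]
wrist_force: [-0.5, -0.1, -0.9]
finger_gap: 20.0
finger_force: 40.0
[ 453.12118332 -309.70152891  257.92814315] [-3.14112617e+00 -7.82628882e-04  1.77659997e+00]
w5
133 [ 450.9 -311.3  133.5] 3
141 [ 452.2 -309.4  140.4] 10
149 [ 452.7 -308.9  148.2] 8
157 [ 452.5 -308.6  156.6] 10
165 [ 452.5 -308.7  164.8] 11
173 [ 453.  -308.6  172.8] 10
181 [ 452.9 -308.7  180.4] 14
189 [ 452.6 -308.7  189.1] 18
197 [ 452.9 -308.4  196.6] 14
sc5
133 [ 450.1 -313.   133.5] 7
141 [ 449.9 -311.7  140.7] 9
149 [ 449.8 -311.   149.4] 9
157 [ 450.4 -311.1  156.9] 8
165 [ 449.7 -310.9  164.9] 10
173 [ 450.  -311.   172.4] 8
181 [ 450.  -310.6  180.2] 11
189 [ 449.9 -310.6  189.6] 9
197 [ 448.9 -311.   196.9] 6
((453.0159606933594, -311.250244140625), (60.524452209472656, 59.99570083618164), 89.05255126953125)
```

View pics/m5.png

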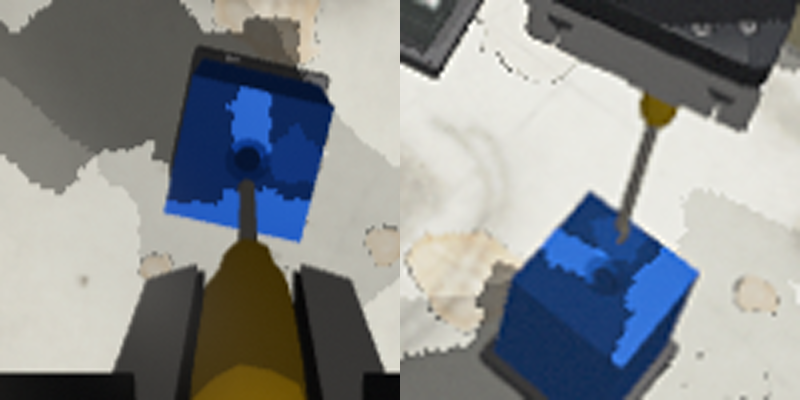

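The wrist half shows the hole at crop (248,157) and the tip at (246,182); the scene half shows the hole at (606,275) and the tip at (623,238).

```bash
python3 - <<'E'
from h import *
w=load('w5');s=load('sc5')
fw=lambda a,b,z:atz(w,190+a/2.857-.3,140+b/2.857-.3,z).round(1)
fs=lambda a,b,z:atz(s,315+(a-400)/4-.4,270+b/4-.4,z).round(1)
print('hole',fw(248,157,88),fs(606,275,88)); 
for z in(122,126): print('tip',fw(246,182,z),fs(623,238,z))
E
```

```text
hole [ 453.3 -310.4   88. ] [ 453.3 -311.8   88. ]
tip [ 453.2 -313.3  122. ] [ 455.4 -312.9  122. ]
tip [ 453.  -312.3  126. ] [ 453.3 -313.6  126. ]
```

```bash
python3 -m crank '[[5,1,0,10,0,0,0],[5,1,0,25,0,0,0],[5,1,0,35,0,0,0],[5,1,0,45,0,0,0],[5,1,0,55,0,0,0],[5,1,0,55,0,0,0]]'; python3 -m crank '[[5,0,0,15,0,0,0],[5,0,0,30,0,0,0],[5,0,0,45,0,0,0],[5,0,0,55,0,0,0],[5,0,0,58,0,0,0],[5,0,0,58,0,0,0]]'
```

```text
clock: 10.2
eef_pos: [452.8, -308.2, 202.0]
eef_rot: [-3.14, -0.002, 1.778]
wrist_force: [0.4, -1.2, -0.3]
finger_gap: 20.2
finger_force: 40.0
clock: 10.8
eef_pos: [453.2, -308.7, 145.6]
eef_rot: [3.142, 0.0, 1.778]
wrist_force: [-0.1, 0.3, -0.5]
finger_gap: 20.0
finger_force: 40.0
```

```bash
python3 -m crank '[[5,0,0,1.5,0,0,0],[5,0,0,3,0,0,0],[5,0,0,3,0,0,0]]'; python3 -m crank '[[30,0,0,0,0,0,0],[60,0,0,0,0,0,0],[60,0,0,0,0,0,0],[70,0,0,0,0,0,0],[70,0,0,0,0,0,0],[70,0,0,-20,0,0,0],[70,0,0,-60,0,0,0],[70,0,0,-100,0,0,0],[70,0,0,-130,0,0,0],[70,0,0,-130,0,0,0]]'; python3 - <<'E'
from h import *
shot('scene','sc6'); s=manip.read_state();print(s['eef_pos'],s['eef_rot'])
S=load('sc6'); P,H=cloud(S)
print(seg(S,20,35,100,205,120,40)); 
m=(H[...,0]>=20)&(H[...,0]<=35)&(H[...,1]>120)&(P[...,2]>100)&(np.hypot(P[...,0]-453,P[...,1]+311)<40)
for z in (110,130,150,170,190): k=m&(abs(P[...,2]-z)<6); print(z,P[k].mean(0).round(1) if k.any() else None)
print('maxz',P[m][:,2].max())
k=np.array([641.5,-158.8]); print('tool above knob',tool([641.5,-158.8,200]))
E
```

```text
clock: 11.1
eef_pos: [453.2, -308.6, 142.6]
eef_rot: [3.141, 0.0, 1.778]
wrist_force: [0.6, -0.3, 0.1]
finger_gap: 20.0
finger_force: 40.0
clock: 12.1
eef_pos: [454.0, -309.3, 276.8]
eef_rot: [3.137, 0.005, 1.778]
wrist_force: [0.8, 0.3, -0.1]
finger_gap: 65.5
finger_force: 0.0
[ 453.54767593 -308.89258434  274.06032801] [3.13943986e+00 2.56518823e-03 1.77781360e+00]
(366, array([ 445.8, -309.6,  171. ]), array([ 448.7, -308.3,  157.9]))
110 [ 445.7 -311.2  114.7]
130 [ 444.  -310.9  129.9]
150 [ 443.7 -310.9  150.5]
170 [ 443.9 -309.8  170.2]
190 [ 446.1 -309.8  190.6]
maxz 199.77395995457104
tool above knob [108.44542616 214.63019086  74.2446153 ]
```

The driver stands upright in the stand again. Next is the knob.

```bash
python3 -m crank '[[70,20,40,0,0,0,0],[70,40,80,0,0,0,0],[70,60,120,10,0,0,0],[70,80,160,30,0,0,0],[70,100,200,55,0,0,0],[70,108,215,74,0,0,0],[70,108,215,74,0,0,0],[70,108,215,74,0,0,0]]'; python3 - <<'E'
from h import *
shot('wrist','w7'); shot('top','t7'); S=load('w7'); print(seg(S,5,18,107,117)); 
P,H=cloud(S); m=(H[...,0]>=3)&(H[...,0]<=18)&(H[...,1]>130)&(P[...,2]>106)&(P[...,2]<118)&(np.hypot(P[...,0]-641,P[...,1]+159)<25)
Q=P[m]; print(len(Q),cv2.minEnclosingCircle(Q[:,:2].astype(np.float32)), Q[:,2].mean())
m=(abs(P[...,2]-70)<3)&(H[...,1]<60)&(np.hypot(P[...,0]-637,P[...,1]+125)<45); Q=P[m][:,:2].astype(np.float32); print(len(Q),cv2.fitLine(Q,cv2.DIST_HUBER,0,.01,.01).ravel())
E
```

```text
clock: 12.95
eef_pos: [640.8, -158.9, 197.5]
eef_rot: [-3.14, -0.001, 1.778]
wrist_force: [-0.5, -0.9, 1.4]
finger_gap: 66.0
finger_force: 0.0
(276, array([ 642.1, -157.3,  111.5]), array([ 642.2, -157.5,  110.7]))
278 ((642.4943237304688, -158.0127716064453), 9.088398933410645) 111.41525592275198
1016 [ 2.08097875e-01 -9.78107989e-01  6.33552185e+02 -1.17107796e+02]
```

```bash
python3 -m crank '[[70,0.5,1.7,30,0,0,0],[70,0.5,1.7,70,0,0,0],[70,0.5,1.7,105,0,0,0],[70,0.5,1.7,119,0,0,0],[70,0.5,1.7,119,0,0,0],[50,0.5,1.7,119,0,0,0],[30,0.5,1.7,119,0,0,0],[5,0.5,1.7,119,0,0,0],[5,0.5,1.7,119,0,0,0],[5,0.5,1.7,119,0,0,0]]' 20; python3 -m crank '[[5,0,0,0,0,0,0],[5,0,0,0,0,0,0],[5,0,0,0,0,0,0]]'
```

```text
clock: 14.05
eef_pos: [643.1, -157.9, 79.9]
eef_rot: [3.141, 0.0, 1.778]
wrist_force: [0.2, -0.2, -0.2]
finger_gap: 29.3
finger_force: 0.0
clock: 14.35
eef_pos: [642.4, -158.1, 79.5]
eef_rot: [-3.14, -0.0, 1.778]
wrist_force: [-6.0, -0.4, 3.5]
finger_gap: 17.2
finger_force: 20.0
```

```bash
python3 -m crank '[[5,0.3,-7.4,0,0,0,0.0873],[5,1.3,-14.8,0,0,0,0.1745],[5,2.9,-22,0,0,0,0.2618],[5,5.1,-29.1,0,0,0,0.3491],[5,8,-35.9,0,0,0,0.4363],[5,11.4,-42.5,0,0,0,0.5236],[5,11.4,-42.5,0,0,0,0.5236],[5,11.4,-42.5,0,0,0,0.5236]]' 30;  python3 - <<'E'
from h import *
s=manip.read_state();d=s['eef_pos'][:2]-[624.7,-74.9]; print(s['eef_rot'],np.hypot(*d),np.degrees(-.2096-np.pi/2*0)-0, -90+12.0-np.degrees(np.arctan2(d[1],d[0])), s['wrist_force'],s['moment'])
E
```

```text
clock: 15.15
eef_pos: [600.2, -154.0, 80.4]
eef_rot: [3.139, -0.003, 1.254]
wrist_force: [4.7, 10.1, 3.8]
finger_gap: 17.3
finger_force: 30.0
[ 3.13909888e+00 -2.52146906e-03  1.25428298e+00] 82.84046989253856 -12.009195385942055 29.223125953860276 [ 4.69250266 10.09437854  3.75242278] [ 1.81204788 -1.03674248 -0.17235474]
```

```bash
cat > bar.py <<'E'
from h import *
import sys
shot('wrist',sys.argv[1]); S=load(sys.argv[1]); s=manip.read_state(); k=s['eef_pos'][:2]
P,H=cloud(S); yaw=s['eef_rot'][2]; u=np.array([np.cos(yaw),np.sin(yaw)])  # toward pivot
r=(P[...,:2]-k)@u; l=(P[...,:2]-k)@np.array([-u[1],u[0]])
m=(abs(P[...,2]-70)<4)&(H[...,1]<60)&(S['d']>0)&(r>15)&(r<55)&(abs(l)<18)
Q=P[m][:,:2].astype(np.float32); f=cv2.fitLine(Q,cv2.DIST_HUBER,0,.01,.01).ravel(); d=f[:2]*(-1 if f[:2]@u>0 else 1)
print(len(Q),'bar deg cw from rest',-78.0-np.degrees(np.arctan2(d[1],d[0])),'lateral',np.median(l[m]))
print('tool yaw turned',np.degrees(1.778-yaw),'TCP',s['eef_pos'],s['wrist_force'])
E
python3 bar.py b1; python3 - <<'E'
from h import *
S=load('b1'); cv2.imwrite('pics/v8.png',S['p'][:,:,::-1])
E
```

```text
1461 bar deg cw from rest 29.891495 lateral 0.9100798992732461
tool yaw turned 29.996942626105763 TCP [ 600.23652339 -154.02550394   80.3976864 ] [ 4.51574475 10.34137061  4.63018773]
```

View pics/v8.png

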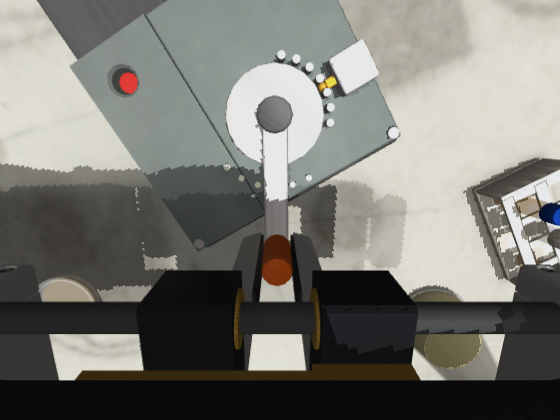

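The picture shows the bar running straight from the knob (277,260) to the hub (275,114), with the lever at about the second dot. The measured angle is 29.9°. I'll carry on, easing the radial pull.

```bash
python3 -m crank '[[5,1.3,-7.4,0,0,0,0.0873],[5,2.8,-14.8,0,0,0,0.1745],[5,4.4,-22,0,0,0,0.2618],[5,6.6,-29.1,0,0,0,0.3491],[5,9.5,-35.9,0,0,0,0.4363],[5,9.5,-35.9,0,0,0,0.4363],[5,9.5,-35.9,0,0,0,0.4363]]'; python3 bar.py b2
```

```text
clock: 15.9
eef_pos: [568.4, -135.4, 80.1]
eef_rot: [3.14, -0.001, 0.818]
wrist_force: [1.5, -1.2, 6.0]
finger_gap: 17.7
finger_force: 30.0
1453 bar deg cw from rest 54.225525 lateral 0.3843043251967294
tool yaw turned 54.985242371156396 TCP [ 568.36914888 -135.40522178   80.09203861] [ 2.72499095 -0.76297383  5.73912389]
```

```bash
python3 -m crank '[[5,0.2,-4.3,0,0,0,0.045],[5,0.4,-8.3,0,0,0,0.09],[5,0.4,-8.3,0,0,0,0.09],[5,0.4,-8.3,0,0,0,0.09],[5,0.4,-8.3,0,0,0,0.09]]'; python3 bar.py b3
```

```text
clock: 16.45
eef_pos: [563.0, -129.8, 80.2]
eef_rot: [3.139, -0.001, 0.728]
wrist_force: [5.4, -2.9, 3.5]
finger_gap: 17.3
finger_force: 30.0
1471 bar deg cw from rest 60.84276 lateral -0.17423696643798853
tool yaw turned 60.14931174584125 TCP [ 562.99078332 -129.78653029   80.15134897] [ 5.43424486 -3.13733841  3.57407571]
```

```bash
python3 -m crank '[[5,0,0.3,0,0,0,0],[5,0,0.3,0,0,0,0],[5,0,0.3,0,0,0,0]]'; python3 bar.py b4; python3 -c "
from cell import manip
print(manip.sign_off())"
```

```text
clock: 16.8
eef_pos: [563.1, -130.0, 80.1]
eef_rot: [3.139, -0.001, 0.728]
wrist_force: [3.7, -2.9, 3.9]
finger_gap: 17.2
finger_force: 30.0
1464 bar deg cw from rest 61.328827 lateral -0.19950796497246942
tool yaw turned 60.15204214444221 TCP [ 563.10193724 -129.95156164   80.12247104] [ 5.19892556 -2.18948945  3.94834242]
the job is handed in; nothing more can be done
None
```

I pressed the zero button until it bottomed out with the lever still at rest, and stood the screwdriver back in its stand. I then turned the lever to the fourth click (about 60–61° measured) and handed the job in at about 17 s with the knob still held; the bystanders were not re-checked at the end, and no verdict came back.

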